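Set up the bench magnifier over a leaf sample

ROBOT

A 6-joint arm with a two-finger parallel gripper is mounted at the origin on a cart in front of the work surface, level with it; the furniture and walls round the work are solid. World frame = base frame: x ahead of the robot, y to its left, z up, the work surface at z = 0. Lengths are in mm, angles in rad, forces in N, time in s.
With the tool pointing down it reaches from about 350 to 800 mm from the base axis. Payload 7.3 kg.
Tool frame: the origin (TCP) lies midway between the tips of the shut fingers; the grasp point (between the pads) lies 19 mm behind it; z points along the fingers, y is the line along which they close (so a half turn about z gives the same grasp; the last joint's range is limited). The gripper opens to 85 mm and grips with 20 to 120 N. Pads are 22 mm wide; open, the fingers measure 114 mm over their backs; the gripper's body (76 mm by 85 mm) begins 54 mm behind the grasp point. The pads swing forward as they close: fully open they stand 13 mm farther back than shut.
Start: joints at [-1.435, 0.342, 1.524, -0, 1.275, -0.146], TCP at [146.017, -504.305, 231.322] pointing down, gripper open.
Joint ranges: [-2.53, 2.53], [-0.77, 2.02], [0.04, 2.7], [-1, 4.14], [0.28, 2.66], [-3.11, 3.11]. Speed limits (rad/s): [2.57, 2.57, 3.14, 3.14, 3.14, 3.14].

INTERFACE

Orientations are given as [roll, pitch, yaw] about the fixed x, y, z axes, in that order (R = Rz(yaw) Ry(pitch) Rx(roll)).
In Python, from rig import bot gives the robot as it stands. The module is installed in compiled form; this text tells all that it offers.
- The arm moves only by the shell command python3 -m jog 'ROWS' [OPENING]. ROWS is a JSON object of lists of equal length, an entry for each row: "delta_pos": the shift along the tool's x, y, z normalised to -1 to 1, where 1 is 0.025 m, a list of three; "rotation": the turn, a rotation vector about the tool's x, y, z normalised to -1 to 1, where 1 is 0.1 rad, a list of three. In form: {"delta_pos": [[dx, dy, dz], ...], "rotation": [[wx, wy, wz], ...]}. A call has exactly 10 rows; each row shifts and turns the commanded pose from where the row before left it, along the tool's axes as they then stand; what a row does not reach is not made up. A row lasts 1/12 s, in which the tool goes at most 41.7 mm and 7.16 degrees, less where a joint would pass 70% of its speed; a pose out of reach is approached as far as the arm can. A call with a number of a shift or a turn outside -1 to 1 is refused whole. A call with a gripper value outside its range is refused whole. OPENING is the opening, from 0 (shut) to 1 (fully open), set as the call begins (- or left out, the last holds). The fingers move at their own pace and stop on an object; the grip force is fixed at half the most. Time passes only in rows, so rows that do not move let the fingers close, or fill a call up. It gives the time, the measured TCP pose, the force, the opening and the grip force at its end, in the units of the state.
- bot.state(): the state, without advancing time (a new reading comes with each control period).
- bot.capture(name): name is "scene" or "top" or "wrist"; returns a dict with "color" (480x640x3 uint8, blue, green, red), "vfov" (degrees; the focal length in pixels is half the picture's height over the tangent of half this angle, whatever the lens; pixels are square), "cx", "cy" (the principal point, pixels), "dist" ([k1, k2, p1, p2, k3] as OpenCV has them; the pictures are not rectified), "world_to_cam" (4x4, takes a point from world to camera coordinates); the wrist camera has in their place "tool_from_camera" (4x4, takes a point from camera to tool coordinates, whose origin is the TCP and whose axes are the flange's). Camera axes: x right, y down, z forward; pixel columns grow to the right and rows downward; lengths in mm; the calibration is good to about 2 mm. A picture is of the moment at which its call begins: read the wrist's pose just before it. There is no depth.
- bot.close_job(): hands the job in; it is judged then, once.
Trained networks look in a picture, given as the dict that the camera call returned (one of the last four; its "shot" number tells which), for a name from the list of things; names that differ only in an ending like _2 or _b are one class to them, and where a whole thing is asked for, a point or a joint stands for the part that bears it (a point fixed in the world has none). Each returns a list of dicts, best first, with "conf" (0 to 1); they miss things now and then, are a little off and sometimes report something else, mostly with a low value. They report only what shows in the picture. A call takes as long as a camera call. They do not tell look-alikes from the thing itself.
- bot.masks_of(picture, query): "pixels" (480x640 bool, what is visible of it) and "box" ([left, top, right, bottom] in pixels, round what is visible of it).
The state is a dict: "time": time; "joint_positions": joint angles; "dq": joint speeds; "tau": joint torques, N m; "tcp_pos": TCP position; "orientation": TCP orientation; "wrist_force": force on the tool from outside, world axes, zero at the start; "moment": the same for the moment, N m; "width": finger opening in mm; "finger_force": force on a finger pad.
Only numpy, scipy, OpenCV 4.12 (cv2) and the standard library are available. Lean on these libraries where they do the work, as an engineer would, in place of code of your own. Each camera call takes 0.05 s, during which the arm holds its last target. There are 200 camera calls.

TASK

Get the leaf sample ready for inspection under the bench magnifier: while the magnifier's arm is still swung aside, set the petri dish down gently (no drop) in the middle of the round white stage plate, keeping it level; then swing the arm round until the lens is centred over the dish and tilt the head until the lens is level. Lay the tweezers in the empty groove of the instrument rest, tips pointing the same way as the needle in the other groove. Leave the needle and the two sample jars where they are.

Things in the scene. Friction and masses are not known exactly. Their poses are not given: they have to be found in the camera images.
- magnifier_stand: bench magnifier on a heavy fixed grey base plate 272 x 130 x 14 mm with a steel column 20 mm thick and 220 mm tall. Origin at the foot of the column, on the bench; the base plate runs from 227 mm in -x of it to 45 mm in +x. The column carries a swivelling white arm, and the arm a tilting lens head.
- stage (a point): centre of the top face of the round white stage plate (84 mm across, 18 mm above the bench) on the base plate, 158 mm in -x of the column axis
- column (a point): point on the column axis at the height of the arm, 190 mm above the bench; the arm swivels about the vertical here. Axes as those of the stand.
- magnifier_arm (a joint): swivel of the arm, rad. 0: the arm points along -x of the stand and the lens is over the stage; grows as the arm swings towards +y of the stand (clockwise seen from above), range -0.6 to 1.6. Stiff: it stays where it is left (about 0.3 N m to turn).
- magnifier_head (a joint): tilt of the head, rad. 0: the lens is level; grows as the handle end is raised, range -0.5 to 1.1. Stiff: it stays where it is left (about 0.4 N m to turn).
- tilt_pivot (a point): middle of the tilt pivot, on the arm 90 mm from the column axis and 190 mm above the bench; the tilt axis is the point's y axis; the arm points along the point's -x
- lens (a point): centre of the lens, 68 mm from the tilt pivot; the ring around the lens is 102 mm across and 18 mm thick; z is the lens axis (up when level), -x points from the pivot to the handle
- handle (a point): middle of the grip bar of the D-shaped steel handle at the free end of the head, 158 mm from the tilt pivot; the bar is round, 10 mm thick, straight for 60 mm along the point's y axis; 34 mm are free between it and the lens ring
- petri_dish: clear petri dish with a green leaf in it, 60 mm across and 15 mm high, 30 g; origin at the centre of its underside
- tweezers: steel tweezers lying flat, 126 x 14 x 9 mm, 22 g; origin at the centre of the underside; the long axis is x, the two free tips towards +x, the joined end towards -x
- tweezers_tips (a point): the tips of the tweezers, 60 mm in +x of their origin, 4.5 mm above their underside
- instrument_rest: fixed instrument rest, plate 104 x 114 x 6 mm with two white bars along y at x = -38 and +38 mm, each 12 mm thick. Two grooves along x cross both bars at y = -28 (empty) and +28 mm (needle): floors 22 mm above the bench, 22 mm wide between rounded ridges whose tops are 30 mm above the bench. Origin: centre of the underside
- groove (a point): the empty groove: on the floor level of the groove, midway between the two bars; x runs along the groove, the way the needle points
- dissecting_needle: dissecting needle with a wooden handle 116 x 8 x 8 mm and a steel point, 156 mm over all, lying in the other groove of the rest, point towards its +x; origin 12 mm ahead of the middle of the handle, at its underside
- jar_1: clear sample jar with a lid, 50 mm across and 57 mm high, standing loose; origin at the centre of its underside
- jar_2: another sample jar of the same size, standing loose near the magnifier's arm; origin at the centre of its underside
There are look-alikes about, which are no part of the job. Leave any brown or red look-alike of the petri_dish alone.

How it is judged (in metres and radians):
On the way, in this order (a step that is already met when the one before it is completed fails the run):
1. the dish stands released in the middle of the stage plate while the arm is still swung aside (horizontal distance between petri_dish and stage below 0.012 m and z of petri_dish in the frame of stage between -0.003 and 0.003 m and angle between petri_dish's own z axis and vertical below 0.1 rad and contact force between the fingers and petri_dish below 0.05 N and value of joint magnifier_arm above 0.7 rad), for 0.2 s.
2. the lens stands centred over the dish and level (horizontal distance between lens and petri_dish below 0.015 m and angle between lens's own z axis and vertical below 0.09 rad), for 0.2 s.
At the end, for the whole second after the job is handed in: Dish level on the stage plate, within 12 mm of its centre; lens within 15 mm of over the dish's centre and within 0.09 rad of level; tweezers flat in the empty groove, on both bars, middle within 22 mm of midway between the bars, tips the needle's way; all released and at rest (all of step 2 and horizontal distance between petri_dish and stage below 0.012 m and z of petri_dish in the frame of stage between -0.003 and 0.003 m and angle between petri_dish's own z axis and vertical below 0.1 rad and velocity of joint magnifier_head between -0.05 and 0.05 rad/s and y of tweezers in the frame of groove between -0.01 and 0.01 m and x of tweezers in the frame of groove between -0.022 and 0.022 m and z of tweezers in the frame of groove below 0.005 m and x of tweezers_tips in the frame of groove above 0.03 m and z of tweezers_tips in the frame of groove between 0 and 0.011 m and angle between the x axis of tweezers and the x axis of groove, either way round below 0.2 rad and linear speed of each of tweezers, petri_dish below 0.02 m/s); the robot touches nothing.
It fails at once if the dish is tipped (angle between petri_dish's own z axis and vertical above 0.4 rad).
It fails at once if the dish is dropped (linear speed of petri_dish above 0.5 m/s and contact force between the fingers and petri_dish below 0.02 N).
It fails at once if the needle is pushed out of place (distance of dissecting_needle from where it was at the start of the episode above 0.02 m).
It fails at once if a sample jar is shifted or knocked over (distance of any of jar_1, jar_2 from where it was at the start of the episode above 0.02 m).
It also fails if it takes over 69 s, if anything falls off the work surface, if the arm or the gripper's body presses on something with over 40 N, if the wrist force passes 120 N, or if a joint passes its speed limit or range.

## Working session

There is one attempt and no reset: what is moved stays moved. The work goes in short steps, Python scripts to look and compute and a shell command to move; the robot and the scene stay as the last step left them, time stands still between calls to the robot, and variables do not carry over. Pictures are saved under pics/ and viewed, at most 10 in all, crops included, and the job is handed in when it is done.

```bash
mkdir -p pics
cat > h.py <<'E'
import numpy as np, cv2, json
from scipy.spatial.transform import Rotation as R
from rig import bot
def K(p):
    f=240/np.tan(np.radians(p["vfov"])/2)
    return np.array([[f,0,p["cx"]],[0,f,p["cy"]],[0,0,1.]]), np.array(p["dist"],float)
def w2c(p,st=None):
    if "world_to_cam" in p: return np.array(p["world_to_cam"],float)
    T=np.eye(4); T[:3,:3]=R.from_euler('xyz',st["orientation"]).as_matrix(); T[:3,3]=st["tcp_pos"]
    return np.linalg.inv(T@np.array(p["tool_from_camera"],float))
def plane(p,uv,z,st=None):
    k,d=K(p); M=np.linalg.inv(w2c(p,st))
    r=cv2.undistortPoints(np.array(uv,float).reshape(-1,1,2),k,d).reshape(-1,2)
    r=np.c_[r,np.ones(len(r))]@M[:3,:3].T; o=M[:3,3]
    return o+r*((z-o[2])/r[:,2])[:,None]
def proj(p,X,st=None):
    k,d=K(p); M=w2c(p,st)
    return cv2.projectPoints(np.array(X,float).reshape(-1,3),cv2.Rodrigues(M[:3,:3])[0],M[:3,3],k,d)[0].reshape(-1,2)
E
python3 - <<'E'
from h import *
print(bot.state())
for n in ["scene","top"]:
    p=bot.capture(n); cv2.imwrite(f"pics/{n}0.png",p["color"])
    print(n,np.linalg.inv(w2c(p))[:3,3].round(), p["vfov"])
    for q in ["magnifier_stand","magnifier_arm","lens","handle","petri_dish","tweezers","instrument_rest","dissecting_needle","jar_1"]:
        for m in bot.masks_of(p,q)[:3]:
            ys,xs=np.nonzero(m["pixels"]); c=[xs.mean(),ys.mean()]
            print(q,round(m["conf"],2),np.round(m["box"]),np.round(c),len(xs),plane(p,[c],10)[0].round(),p["color"][m["pixels"]].mean(0).round())
E
```

```text
{'time': 0.0, 'joint_positions': array([-1.43499132e+00,  3.42744944e-01,  1.52501688e+00, -9.78380998e-06,
        1.27542352e+00, -1.45987185e-01]), 'dq': array([ 0.00065953,  0.00022842, -0.00134246, -0.00225067,  0.00091292,
       -0.00062162]), 'tau': array([-1.88230741e-03, -4.33683407e+01, -2.46018559e+01, -2.81847142e-04,
        7.76391331e-03, -1.11534752e-05]), 'tcp_pos': array([ 145.95983623, -503.87697377,  230.61448652]), 'orientation': array([-3.14001554e+00, -2.22432283e-04,  2.81794870e-01]), 'wrist_force': array([0.09577548, 0.13759781, 0.46202592]), 'moment': array([0.06504685, 0.00021184, 0.02426817]), 'finger_force': 0.0, 'width': 85.46544129147162}
scene [-318. -608. 1203.] 44.39368219148646
magnifier_stand 0.9 [257. 146. 346. 233.] [306. 186.] 1940 [820. 124.  10.] [176. 169. 162.]
magnifier_arm 0.84 [260. 146. 329. 179.] [289. 164.] 892 [880. 225.  10.] [200. 196. 190.]
magnifier_arm 0.73 [256. 145. 287. 170.] [271. 160.] 453 [870. 284.  10.] [190. 186. 176.]
lens 0.67 [257. 144. 287. 173.] [272. 159.] 480 [873. 285.  10.] [191. 186. 177.]
handle 0.96 [255. 1
[... 1101 characters left out ...]
ns 0.74 [196. 170. 259. 209.] [228. 190.] 1409 [720. 207.  10.] [184. 183. 170.]
handle 0.77 [196. 170. 259. 214.] [227. 190.] 1430 [719. 209.  10.] [184. 183. 170.]
petri_dish 0.74 [434. 244. 455. 266.] [445. 256.] 343 [ 501. -434.   10.] [124. 145. 134.]
petri_dish 0.69 [443. 212. 466. 235.] [454. 223.] 345 [ 600. -466.   10.] [ 62. 105. 123.]
petri_dish 0.65 [468. 232. 493. 250.] [480. 241.] 347 [ 545. -542.   10.] [ 60. 103. 119.]
instrument_rest 0.76 [159. 253. 208. 294.] [185. 273.] 1357 [473. 331.  10.] [234. 235. 236.]
jar_1 0.83 [212. 218. 234. 242.] [223. 230.] 318 [599. 222.  10.] [208. 209. 206.]
jar_1 0.6 [378. 256. 395. 272.] [387. 264.] 231 [ 484. -260.   10.] [235. 236. 234.]
```

Run:
```python
import cv2
a=cv2.imread("pics/top0.png")[140:320,150:510]
cv2.imwrite("pics/top0c.png",cv2.resize(a,(800,400),interpolation=cv2.INTER_CUBIC))
a=cv2.imread("pics/scene0.png")[130:390,140:520]
cv2.imwrite("pics/scene0c.png",cv2.resize(a,(798,546),interpolation=cv2.INTER_CUBIC))
```

```text
(no output)
```

View pics/top0c.png

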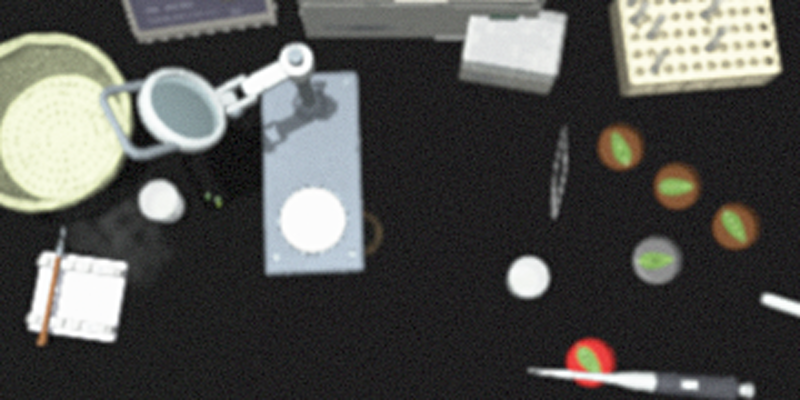

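View pics/scene0c.png

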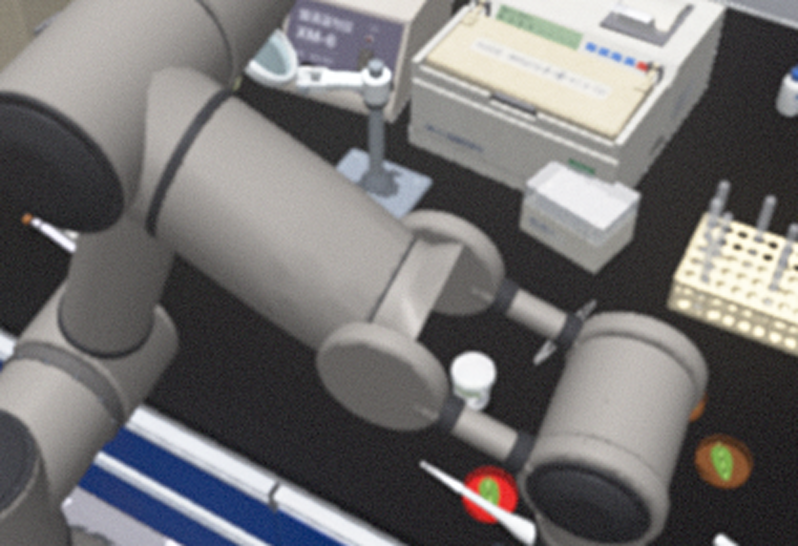

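The top view (up = +x, left = +y) shows the clear dish at crop pixel (656,260), and tweezers at (560,172). The stage is at (313,220) and the column top at (296,60), with the arm swung to the left. The rest is at (80,297) with the needle in its left groove, point up. The scene view is mostly blocked by the robot. Next I'll measure more precisely.

Run:
```python
from h import *
p=bot.capture("top"); c=p["color"].astype(int)
g=c.min(2)
def comp(mask,box,z,name):
    m=np.zeros((480,640),np.uint8); l,t,r,b=box; m[t:b,l:r]=mask[t:b,l:r]
    n,lab,s,ce=cv2.connectedComponentsWithStats(m); i=1+np.argmax(s[1:,4]); 
    pts=np.argwhere(lab==i)[:,::-1].astype(np.float32); 
    W=plane(p,pts,z)[:,:2].astype(np.float32); r=cv2.minAreaRect(W)
    print(name,s[i],ce[i].round(1),plane(p,[ce[i]],z)[0].round(1),[np.round(a,1) for a in r]); 
    w=W-W.mean(0); print("   pca",np.degrees(np.arctan2(*np.linalg.svd(w,full_matrices=False)[2][0][::-1])).round(1))
comp(g>225,(265,215,320,262),18,"stage")
comp((g>120),(262,165,318,268),14,"base")
comp((g>150),(159,248,212,300),25,"rest")
comp((c.max(2)>90),(390,190,412,245),5,"tweezers")
comp((c.max(2)>90),(430,240,462,272),10,"dish")
comp((g>150),(370,245,400,280),57,"jar1")
comp((g>150),(208,215,238,245),57,"jar2")
print("coltop",plane(p,[[150+297/2.222,140+62/2.222]],215).round())
print("needle ends",plane(p,[[150+62/2.222,140+230/2.222],[150+42/2.222,140+345/2.222]],26).round())
st=bot.state(); w=bot.capture("wrist"); cv2.imwrite("pics/w0.png",w["color"])
print(np.round(w["tool_from_camera"],2),w["vfov"])
for q in ["petri_dish","tweezers"]:
    for m in bot.masks_of(w,q)[:4]:
        ys,xs=np.nonzero(m["pixels"]); print(q,round(m["conf"],2),np.round(m["box"]),plane(w,[[xs.mean(),ys.mean()]],10,st)[0].round())
```

```text
stage [276 225  29  28 651] [290.3 238.5] [565.5  20.3  18. ] [array([565.6,  21.2]), array([82.3, 80.3]), np.float64(88.5)]
   pca -142.9
base [ 262  165   51   98 3734] [289.2 217.3] [629.9  23.1  14. ] [array([645.1,  29.7]), array([296.9, 145.3]), np.float64(1.0)]
   pca -175.5
rest [ 172  254   35   40 1087] [189.1 273.7] [468.8 314.5  25. ] [array([469.4, 314.5]), array([ 89.1, 105.8]), np.float64(80.5)]
   pca 170.9
tweezers [398 219   6  19  61] [399.8 228.3] [ 589.6 -304.5    5. ] [array([ 591.3, -303.8]), array([13.4, 56.8]), np.float64(75.8)]
   pca 166.7
dish [435 247  21  21 347] [444.8 256.9] [ 499.8 -432.    10. ] [array([ 499.6, -432.4]), array([59.8, 59.2]), np.float64(88.4)]
   pca -52.7
jar1 [379 256  18  18 263] [387.3 264.4] [ 477.3 -255.2   57. ] [array([ 477.2, -255.6]), array([48.3, 48.2]), np.float64(88.4)]
   pca 137.2
jar2 [213 221  19  18 273] [221.7 230. ] [588.6 213.4  57. ] [array([590.1, 212.7]), array([50.2, 51.9]), np.float64(0.5)]
   pca 54.7
coltop [[715.  19. 215.]]
needle ends [[558. 349.  26.]
 [408. 372.  26.]]
[[-0.0000e+00 -9.5000e-01 -3.2000e-01  8.3820e+01]
 [ 1.0000e+00 -0.0000e+00 -0.0000e+00 -1.1000e-01]
 [ 0.0000e+00 -3.2000e-01  9.5000e-01 -1.4248e+02]
 [ 0.0000e+00  0.0000e+00  0.0000e+00  1.0000e+00]] 65.04607643743361
```

View pics/w0.png

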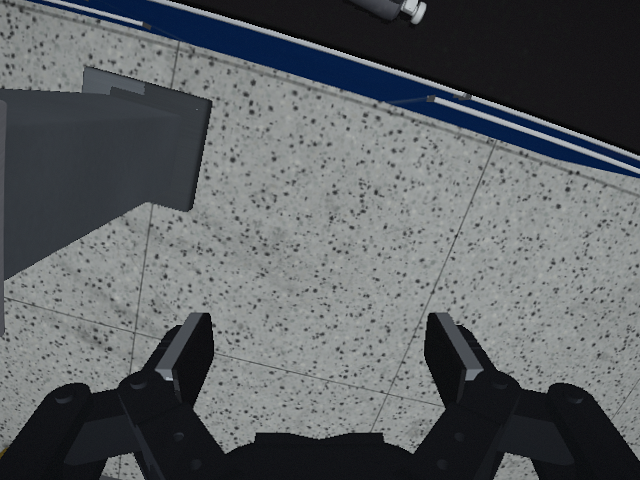

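The wrist view shows only the floor, so I'll go straight to above the dish.

```bash
python3 -m jog '{"delta_pos":[[1,0.12,0],[1,0.12,0],[1,0.12,0],[1,0.12,0],[1,0.12,0],[1,0.12,0],[1,0.12,0],[1,0.12,0],[1,0.12,0],[1,0.12,0]],"rotation":[[0,0,0],[0,0,0],[0,0,0],[0,0,0],[0,0,0],[0,0,0],[0,0,0],[0,0,0],[0,0,0],[0,0,0]]}' 1
python3 -m jog '{"delta_pos":[[0.8,0,0.4],[0.8,0,0.4],[0.8,0,0.4],[0.8,0,0.4],[0.8,0,0.4],[0.4,0,0.4],[0,0,0.4],[0,0,0.4],[0,0,0],[0,0,0]],"rotation":[[0,0,0],[0,0,0],[0,0,0],[0,0,0],[0,0,0],[0,0,0],[0,0,0],[0,0,0],[0,0,0],[0,0,0]]}'
cat > wl.py <<'E'
from h import *
import sys
def look(name,qs,z=10):
    st=bot.state(); w=bot.capture("wrist"); cv2.imwrite(f"pics/{name}.png",w["color"])
    M=R.from_euler('xyz',st["orientation"]).as_matrix()
    print("tcp",st["tcp_pos"].round(1),np.round(st["orientation"],3),"F",np.round(st["wrist_force"],1),"t",round(st["time"],2))
    for q in qs:
        for m in bot.masks_of(w,q)[:4]:
            ys,xs=np.nonzero(m["pixels"]); X=plane(w,np.c_[xs,ys],z,st)
            r=cv2.minAreaRect(X[:,:2].astype(np.float32)); b=m["box"]
            print(q,round(m["conf"],2),np.round(b),"mean",X.mean(0).round(1),"rect",np.round(r[0],1),np.round(r[1],1),round(r[2],1),"tool d",(M.T@(np.r_[r[0],z]-st["tcp_pos"])).round(1),w["color"][m["pixels"]].mean(0).round())
    return st,w
E
python3 -c "
from wl import *
look('w1',['petri_dish','tweezers'])"
```

```text
time: 2.03
tcp_pos: [395.7, -463.2, 231.3]
orientation: [3.142, 0.0, 0.282]
wrist_force: [-0.4, -0.6, -0.1]
width: 85.0
finger_force: 0.0
time: 2.87
tcp_pos: [498.9, -433.4, 150.8]
orientation: [-3.14, 0.001, 0.281]
wrist_force: [0.8, -0.6, 0.4]
width: 85.5
finger_force: 0.0
tcp [ 498.9 -433.4  150.8] [-3.14e+00  1.00e-03  2.81e-01] F [ 0.8 -0.6  0.4] t 2.87
petri_dish 0.72 [428. 165. 511. 240.] mean [ 545.3 -542.3   10. ] rect [ 544.9 -542.5] [65.5 60.7] 66.5 tool d [ 14.1 117.7 140.6] [ 96. 138. 161.]
petri_dish 0.69 [366.  60. 444. 150.] mean [ 601.9 -468.2   10. ] rect [ 601.4 -468.5] [60.3 61.6] 16.8 tool d [ 88.9  62.3 140.6] [112. 154. 176.]
petri_dish 0.59 [280. 179. 359. 257.] mean [ 502.7 -433.6   10. ] rect [ 501.9 -433.6] [62.5 60.5] 16.0 tool d [  3.    1.3 140.7] [164. 176. 167.]
petri_dish 0.56 [138. 296. 207. 352.] mean [ 382.8 -329.3   10. ] rect [ 379.4 -327.5] [35.9 69.8] 53.4 tool d [ -85.4 -134.7  141. ] [ 80.  97. 191.]
tweezers 0.7 [168.   0. 214.  89.] mean [ 598.1 -308.7   10. ] rect [ 597.5 -307.9] [16.2 66.7] 78.8 tool d [129.6 -93.2 140.7] [174. 172. 170.]
```

View pics/w1.png

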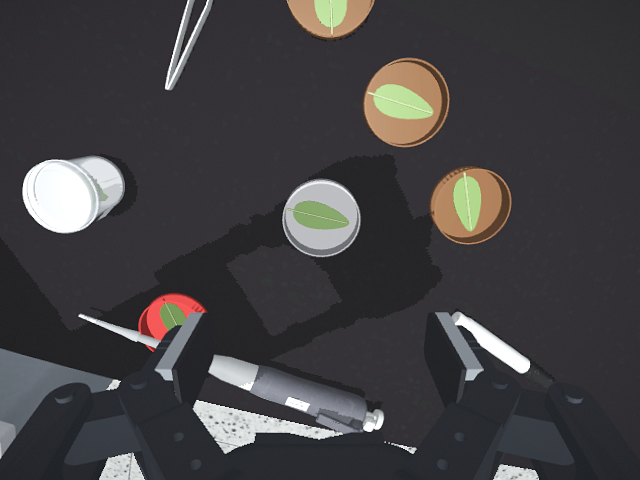

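The clear dish is at (320,218) with the brown ones to its right, the red one at the lower left, and the lower end of the tweezers at (170,88). I'll descend and grip the dish.

```bash
python3 -m jog '{"delta_pos":[[0.1,0.05,0.8],[0,0,0.8],[0,0,0.8],[0,0,0.8],[0,0,0.8],[0,0,0.7],[0,0,0.6],[0,0,0.4],[0,0,0.2],[0,0,0]],"rotation":[[0,0,0],[0,0,0],[0,0,0],[0,0,0],[0,0,0],[0,0,0],[0,0,0],[0,0,0],[0,0,0],[0,0,0]]}' 1
python3 -m jog '{"delta_pos":[[0,0,0],[0,0,0],[0,0,0],[0,0,0],[0,0,0],[0,0,0],[0,0,0],[0,0,0],[0,0,0],[0,0,0]],"rotation":[[0,0,0],[0,0,0],[0,0,0],[0,0,0],[0,0,0],[0,0,0],[0,0,0],[0,0,0],[0,0,0],[0,0,0]]}' 0.5
```

```text
time: 3.85
tcp_pos: [502.5, -433.5, 3.2]
orientation: [-3.141, 0.001, 0.282]
wrist_force: [-0.1, 0.1, -0.2]
width: 85.4
finger_force: 0.0
time: 4.68
tcp_pos: [503.8, -434.5, 6.0]
orientation: [3.138, -0.002, 0.282]
wrist_force: [0.6, -0.0, 6.5]
width: 56.2
finger_force: 63.1
```

```bash
python3 -m jog '{"delta_pos":[[0,0,-0.4],[0,0,-0.8],[0,0,-1],[0,-0.5,-1],[0,-0.8,-1],[0,-1,-0.8],[0,-1,0],[0,-1,0],[0,-1,0],[0,-1,0]],"rotation":[[0,0,0],[0,0,0],[0,0,0],[0,0,0],[0,0,0],[0,0,0],[0,0,0],[0,0,0],[0,0,0],[0,0,0]]}' 0.5
python3 -m jog '{"delta_pos":[[0.4,-1,0],[0.5,-1,0],[0.5,-1,0],[0.5,-1,0],[0.5,-1,0],[0.5,-1,0],[0.5,-1,0],[0.4,-1,0],[0.3,-0.8,0],[0.1,-0.6,0]],"rotation":[[0,0,0],[0,0,0],[0,0,0],[0,0,0],[0,0,0],[0,0,0],[0,0,0],[0,0,0],[0,0,0],[0,0,0]]}'
python3 - <<'E'
from wl import *
st,w=look('w2',['petri_dish','magnifier_stand','lens','handle'],18)
c=w["color"].astype(int); k=((c.min(2)>225)*255).astype(np.uint8)
n,l,s,ce=cv2.connectedComponentsWithStats(k)
for i in range(1,n):
    if s[i,4]>800: print(s[i],ce[i].round(),plane(w,[ce[i]],18,st)[0].round(1))
E
```

```text
time: 5.52
tcp_pos: [458.8, -281.2, 130.0]
orientation: [3.14, -0.001, 0.282]
wrist_force: [1.0, -0.3, -0.4]
width: 56.2
finger_force: 63.7
time: 6.35
tcp_pos: [495.1, -25.3, 129.8]
orientation: [3.141, -0.002, 0.283]
wrist_force: [0.7, 0.2, -0.2]
width: 56.0
finger_force: 63.7
tcp [495.1 -25.3 129.8] [ 3.141e+00 -2.000e-03  2.830e-01] F [ 0.7  0.2 -0.2] t 6.35
petri_dish 0.64 [245. 249. 392. 388.] mean [428.  -44.7  18. ] rect [424.7 -45.6] [124.1 106.6] 16.8 tool d [-73.4  -0.3 111.7] [100. 107. 101.]
petri_dish 0.64 [571. 404. 626. 454.] mean [ 388.1 -328.9   18. ] rect [ 388.3 -330.6] [75.1 33.6] 62.2 tool d [-187.9  263.3  111.6] [ 36.  47. 110.]
petri_dish 0.31 [ 0.  1. 41. 31.] mean [583.1 197.4  18. ] rect [582.4 196.5] [18.4 30.2] 11.8 tool d [ 145.7 -188.6  111.9] [112. 112. 108.]
magnifier_stand 0.92 [176.   0. 423. 232.] mean [574.   16.8  18. ] rect [577.3  19. ] [153.5 125.9] 0.8 tool d [ 91.2 -19.7 111.9] [174. 166. 159.]
lens 0.17 [177.   0. 420. 234.] mean [574.   16.9  18. ] rect [577.3  19.1] [153.5 125.9] 0.7 tool d [ 91.2 -19.7 111.9] [174. 166. 159.]
```

View pics/w2.png

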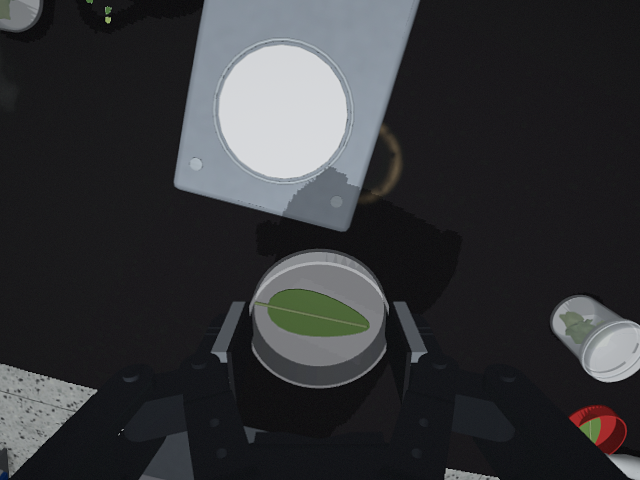

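The dish is held level at (320,318), and the stage is clear ahead at (283,111).

Run:
```python
from wl import *
st,w=look('w3',[],18)
c=w["color"].astype(int); k=((c.min(2)>200)*255).astype(np.uint8); k[:,:180]=0;k[200:]=0
n,l,s,ce=cv2.connectedComponentsWithStats(k); i=1+np.argmax(s[1:,4])
cnt=max(cv2.findContours((l==i).astype(np.uint8),0,1)[0],key=len).reshape(-1,2)
X=plane(w,cnt,18,st)[:,:2].astype(np.float32)
(cc,r)=cv2.minEnclosingCircle(X); print("stage",cc,r,X.mean(0))
b=plane(w,[[176,186],[348,231],[207,0],[420,0]],14,st); print(b.round(1))
d=plane(w,[[319,318]],st["tcp_pos"][2]-6+7.5,st)[0]; print("dish",d.round(1))
for z in (124,131,139):print(z,plane(w,[[250,318],[388,318],[319,250],[319,388]],z,st).round(1).tolist())
M=R.from_euler('xyz',st["orientation"]).as_matrix()
print("tool delta",(M.T@(np.array([*cc,24])-st["tcp_pos"])).round(1))
```

```text
tcp [494.9 -27.9 129.3] [ 3.141e+00 -1.000e-03  2.820e-01] F [-0.4 -0.4  0. ] t 6.6
stage (566.9285888671875, 19.878440856933594) 41.46549606323242 [568.01526   20.103222]
[[500.2  77.4  14. ]
 [501.8 -47.7  14. ]
 [619.8  79.3  14. ]
 [655.7 -45.8  14. ]]
dish [494.4 -27.9 130.8]
124 [[481.8, 0.7, 124.0], [499.0, -58.9, 124.0], [521.8, -20.0, 124.0], [452.9, -39.9, 124.0]]
131 [[486.2, 0.5, 131.0], [502.6, -56.4, 131.0], [524.3, -19.3, 131.0], [458.7, -38.2, 131.0]]
139 [[491.3, 0.2, 139.0], [506.7, -53.4, 139.0], [527.2, -18.4, 139.0], [465.3, -36.3, 139.0]]
tool delta [ 82.4 -25.9 105.4]
```

```bash
python3 -m jog '{"delta_pos":[[0.8,-0.24,0.2],[0.8,-0.3,0.5],[0.8,-0.3,0.6],[0.6,-0.2,0.7],[0.3,0,0.7],[0,0,0.6],[0,0,0.4],[0,0,0.25],[0,0,0.15],[0,0,0]],"rotation":[[0,0,0],[0,0,0],[0,0,0],[0,0,0],[0,0,0],[0,0,0],[0,0,0],[0,0,0],[0,0,0],[0,0,0]]}' 0.5
python3 -m jog '{"delta_pos":[[0,0,0.03],[0,0,0.03],[0,0,0.02],[0,0,0],[0,0,0],[0,0,0],[0,0,0],[0,0,0],[0,0,0],[0,0,0]],"rotation":[[0,0,0],[0,0,0],[0,0,0],[0,0,0],[0,0,0],[0,0,0],[0,0,0],[0,0,0],[0,0,0],[0,0,0]]}'
```

```text
time: 7.48
tcp_pos: [566.4, 20.0, 26.0]
orientation: [-3.141, 0.001, 0.281]
wrist_force: [0.1, 0.0, -0.2]
width: 56.3
finger_force: 63.7
time: 8.32
tcp_pos: [566.7, 20.6, 24.3]
orientation: [3.141, 0.0, 0.282]
wrist_force: [0.7, 0.2, -0.6]
width: 56.5
finger_force: 63.7
```

```bash
python3 -m jog '{"delta_pos":[[0,0,0.02],[0,0,0.02],[0,0,0.02],[0,0,0],[0,0,0],[0,0,0],[0,0,0],[0,0,0],[0,0,0],[0,0,0]],"rotation":[[0,0,0],[0,0,0],[0,0,0],[0,0,0],[0,0,0],[0,0,0],[0,0,0],[0,0,0],[0,0,0],[0,0,0]]}' 0.5
```

```text
time: 9.15
tcp_pos: [566.7, 20.6, 23.9]
orientation: [3.141, -0.001, 0.282]
wrist_force: [-2.8, 0.3, 9.6]
width: 56.0
finger_force: 64.8
```

```bash
python3 -m jog '{"delta_pos":[[0,0,0],[0,0,0],[0,0,0],[0,0,0],[0,0,0],[0,0,0],[0,0,0],[0,0,0],[0,0,0],[0,0,0]],"rotation":[[0,0,0],[0,0,0],[0,0,0],[0,0,0],[0,0,0],[0,0,0],[0,0,0],[0,0,0],[0,0,0],[0,0,0]]}' 1
python3 -m jog '{"delta_pos":[[0,0,-0.3],[0,0,-0.6],[0,0,-1],[0,0,-1],[0,0,-1],[-0.5,0,-1],[-1,0,-1],[-1,0,-1],[-1,0,-1],[-0.5,0,-1]],"rotation":[[0,0,0],[0,0,0],[0,0,0],[0,0,0],[0,0,0],[0,0,0],[0,0,0],[0,0,0],[0,0,0],[0,0,0]]}'
python3 - <<'E'
from wl import *
from scipy.optimize import least_squares
st,w=look('w4',['petri_dish'],25)
p=bot.capture("top"); cv2.imwrite("pics/top1.png",p["color"])
uv=np.array([[195,182.8],[210.8,212],[232.4,189.5]])
ps=0.013
def pts(q):
    th,t=q; a=np.array([-np.cos(th),np.sin(th),0]); y=np.array([a[1],-a[0],0]); 
    Rz=R.from_euler('z',ps).as_matrix(); c=np.array([725,22,190.])
    f=lambda r,s,o:c+Rz@(a*(90+r*np.cos(t))+y*s+[0,0,r*np.sin(t)])
    return np.array([f(163,s,0) for s in (-40,40)]+[f(68,0,0)])
def res(q):
    P=proj(p,pts(q)); 
    return np.r_[(P[:2].mean(0)-uv[:2].mean(0)),(P[2]-uv[2])]
for t0 in (-.3,.5): 
    s=least_squares(res,[1.1,t0]); print(s.x,s.cost,s.fun.round(1))
    print(pts(s.x).round(), proj(p,pts(s.x)).round())
E
```

```text
time: 9.98
tcp_pos: [566.7, 20.6, 22.8]
orientation: [3.141, -0.0, 0.282]
wrist_force: [1.0, -0.7, -0.4]
width: 85.5
finger_force: 0.0
time: 10.82
tcp_pos: [467.9, -7.4, 246.9]
orientation: [3.142, 0.001, 0.282]
wrist_force: [1.5, 0.4, 0.1]
width: 85.5
finger_force: 0.0
tcp [467.9  -7.4 246.9] [3.142e+00 1.000e-03 2.820e-01] F [1.5 0.4 0.1] t 10.82
petri_dish 0.8 [528. 324. 581. 369.] mean [ 381.3 -321.6   25. ] rect [ 379.7 -323. ] [69.9 58. ] 50.9 tool d [-172.2  278.6  222.1] [ 61.  77. 155.]
[ 1.32304367 -0.45628652] 9.07053866405758 [ 0.8  2.1 -2.2 -2.9]
[[625. 240. 118.]
 [703. 261. 118.]
 [686. 168. 160.]] [[207. 213.]
 [200. 186.]
 [230. 187.]]
[1.06047828 0.75408331] 0.8788467915014178 [-0.6 -0.2  1.1  0.2]
[[586. 183. 302.]
 [655. 223. 302.]
 [655. 143. 237.]] [[210. 211.]
 [194. 183.]
 [234. 190.]]
```

Run:
```python
import cv2,numpy as np
a=cv2.resize(cv2.imread("pics/top1.png")[150:310,150:330],(675,600),interpolation=cv2.INTER_CUBIC)
cv2.imwrite("pics/top1c.png",a)
```

```text
(no output)
```

View pics/top1c.png

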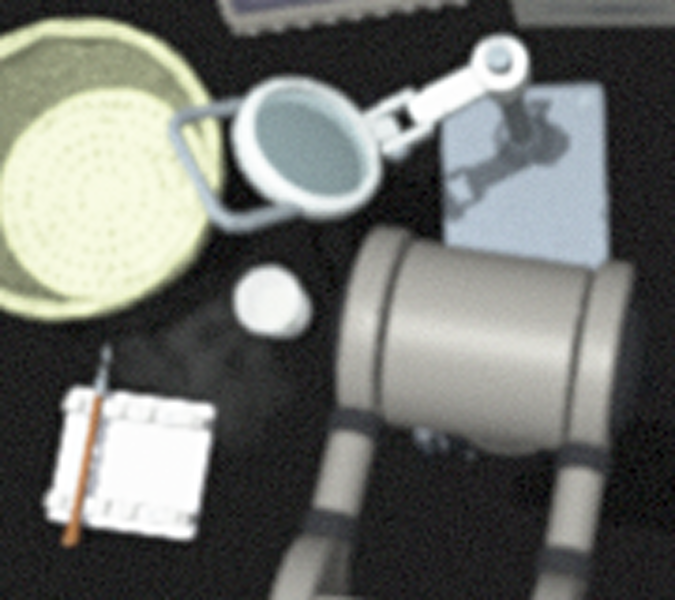

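Fit: arm swivel about 1.06, head tilt about 0.75 (handle up), handle near (620,203,300). I'll move above it, lined up with the bar, and look.

```bash
python3 -m jog '{"delta_pos":[[0.4,-0.3,-1],[0.9,-0.7,-1],[0.9,-0.7,-1],[0.9,-0.7,-0.9],[0.9,-0.7,0],[0.9,-0.7,0],[0.9,-0.7,0],[0.9,-0.7,0],[0.9,-0.7,0],[0.5,-0.4,0]],"rotation":[[0,0,0],[0,0,0],[0,0,0],[0,0,0],[0,0,0],[0,0,0],[0,0,0],[0,0,0],[0,0,0],[0,0,0]]}' 0.33
python3 -m jog '{"delta_pos":[[0,0,0],[0,0,0],[0,0,0],[0,0,0],[0,0,0],[0,0,0],[0,0,0],[0,0,0],[0,0,0],[0,0,0]],"rotation":[[0,0,-0.6],[0,0,-0.8],[0,0,-0.6],[0,0,-0.4],[0,0,0],[0,0,0],[0,0,0],[0,0,0],[0,0,0],[0,0,0]]}'
python3 - <<'E'
from wl import *
st,w=look('w5',['handle','lens'],300)
E
```

```text
time: 11.8
tcp_pos: [622.4, 203.2, 340.2]
orientation: [-3.141, 0.003, 0.284]
wrist_force: [-0.5, 0.3, -0.1]
width: 28.3
finger_force: 0.0
time: 12.63
tcp_pos: [621.3, 200.4, 342.7]
orientation: [3.142, -0.0, 0.521]
wrist_force: [0.4, -0.2, -0.1]
width: 28.2
finger_force: 0.0
tcp [621.3 200.4 342.7] [ 3.142 -0.     0.521] F [ 0.4 -0.2 -0.1] t 12.63
handle 0.8 [304. 154. 469. 324.] mean [659.9 181.8 300. ] rect [653.6 181.5] [82.6 95.5] 42.2 tool d [18.5 32.5 42.7] [161. 156. 146.]
handle 0.53 [124. 167. 237. 274.] mean [609.9 276.6 300. ] rect [608.8 277.7] [44.8 43.4] 80.5 tool d [ 27.7 -73.3  42.7] [195. 191. 188.]
lens 0.58 [304. 151. 475. 326.] mean [659.9 181.7 300. ] rect [653.6 181.7] [82.2 95.7] 42.4 tool d [18.6 32.3 42.7] [161. 156. 147.]
```

View pics/w5.png

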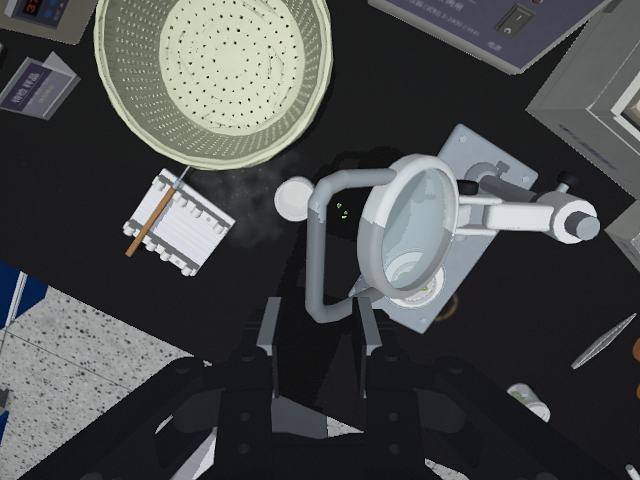

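The bar runs from (321,200) to (314,305), close to in line with the fingers. The ring centre is at (409,226), and the dish is seen on the stage at (420,285). I'll refine the fit.

```bash
cat > fit.py <<'E'
from wl import *
from scipy.optimize import least_squares
def pts(q,ps=0.013,c=(725,22,190.),s=(0,)):
    th,t=q; a=np.array([-np.cos(th),np.sin(th),0]); y=np.array([a[1],-a[0],0]); Rz=R.from_euler('z',ps).as_matrix()
    f=lambda r,s:np.array(c)+Rz@(a*(90+r*np.cos(t))+y*s+[0,0,r*np.sin(t)])
    return np.array([f(158,0),f(68,0),f(158,30),f(158,-30)])
E
python3 - <<'E'
from fit import *
st,w=look('w6',[])
uv=np.array([[317.5,252],[409,226]])
for free in (0,1):
    def res(q): 
        P=proj(w,pts(q[:2],c=(725+q[2]*free,22+q[3]*free,190)),st)
        return np.r_[(P[:2]-uv).ravel(),q[2:]*0.3]
    s=least_squares(res,[1.06,.75,0,0]); X=pts(s.x[:2],c=(725+s.x[2]*free,22+s.x[3]*free,190))
    M=R.from_euler('xyz',st["orientation"]).as_matrix()
    print(s.x.round(3),s.fun.round(1),X.round(1).tolist(),proj(w,X,st).round().tolist(),"tool d",((X[0]-st["tcp_pos"])@M).round(1))
    print("bar dir yaw in tool",((X[2]-X[3])@M).round(1))
E
```

```text
tcp [621.3 200.4 342.8] [ 3.141 -0.     0.522] F [-0.2  0.2  0.9] t 12.78
[1.108 0.724 0.    0.   ] [-1.8  0.4  3.9 -0.4  0.   0. ] [[629.5, 207.2, 294.7], [660.4, 147.3, 235.0], [656.2, 220.9, 294.7], [602.8, 193.4, 294.7]] [[316.0, 252.0], [413.0, 226.0], [318.0, 198.0], [314.0, 302.0]] tool d [10.5 -1.8 48.2]
bar dir yaw in tool [59.9  2.7  0. ]
[ 1.135  0.78  -5.163  3.484] [-0.5  0.3  1.  -0.5 -1.5  1. ] [[632.1, 207.8, 301.1], [659.8, 150.1, 237.8], [659.1, 220.8, 301.1], [605.0, 194.8, 301.1]] [[317.0, 252.0], [410.0, 226.0], [321.0, 196.0], [313.0, 303.0]] tool d [13.  -1.1 41.7]
bar dir yaw in tool [59.8  4.4  0. ]
```

```bash
python3 -m jog '{"delta_pos":[[0.24,-0.03,0],[0.2,-0.03,0.1],[0,0,0.3],[0,0,0.4],[0,0,0.4],[0,0,0.4],[0,0,0.4],[0,0,0.3],[0,0,0.1],[0,0,0]],"rotation":[[0,0,0.3],[0,0,0.3],[0,0,0],[0,0,0],[0,0,0],[0,0,0],[0,0,0],[0,0,0],[0,0,0],[0,0,0]]}' 0.33
python3 -c "
from fit import *
look('w7',[])"
```

```text
time: 13.67
tcp_pos: [629.9, 207.0, 281.9]
orientation: [-3.141, 0.001, 0.462]
wrist_force: [-0.0, -0.3, -0.9]
width: 28.2
finger_force: 0.0
tcp [629.9 207.  281.9] [-3.141e+00  1.000e-03  4.620e-01] F [-0.  -0.3 -0.9] t 13.67
```

View pics/w7.png

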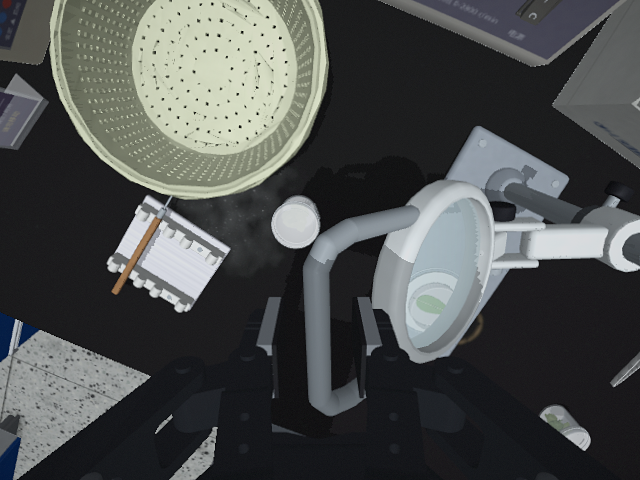

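The bar (315,325) sits centred between the pads, which are at x=280 and 358. I'll close on it.

```bash
python3 -m jog '{"delta_pos":[[0,0,0],[0,0,0],[0,0,0],[0,0,0],[0,0,0],[0,0,0],[0,0,0],[0,0,0],[0,0,0],[0,0,0]],"rotation":[[0,0,0],[0,0,0],[0,0,0],[0,0,0],[0,0,0],[0,0,0],[0,0,0],[0,0,0],[0,0,0],[0,0,0]]}' 0
python3 -c "
from fit import *
st=bot.state();print(st['tcp_pos'],st['moment'],st['joint_positions'].round(2))"
```

```text
time: 14.55
tcp_pos: [630.3, 207.6, 283.5]
orientation: [-3.141, -0.002, 0.462]
wrist_force: [-1.3, 4.1, 5.7]
width: 7.5
finger_force: 59.0
[630.2560443  207.62904286 283.5406246 ] [0.55179538 0.18897375 0.25913701] [0.2  0.58 0.99 0.   1.57 1.31]
```

```bash
python3 -m jog '{"delta_pos":[[-0.21,0.003,0],[-0.42,0.01,0],[-0.42,0.01,0],[-0.42,0.01,0],[-0.42,0.01,0],[-0.42,0.01,0],[-0.42,0.01,0],[-0.42,0.01,0],[-0.42,0.01,0],[-0.42,0.01,0]],"rotation":[[0,0,-0.25],[0,0,-0.5],[0,0,-0.5],[0,0,-0.5],[0,0,-0.5],[0,0,-0.5],[0,0,-0.5],[0,0,-0.5],[0,0,-0.5],[0,0,-0.5]]}' 0
python3 -c "
from fit import *
st=bot.state();d=st['tcp_pos'][:2]-[725,22];print(np.hypot(*d),'swivel',np.arctan2(d[1],-d[0])+.013,st['wrist_force'],st['moment'])"
```

```text
time: 15.38
tcp_pos: [554.8, 143.2, 283.1]
orientation: [3.14, -0.001, 0.94]
wrist_force: [2.7, 2.2, 1.4]
width: 7.4
finger_force: 58.8
209.00417771835913 swivel 0.6318079231730843 [2.66654731 2.20351377 1.43090341] [ 0.28833628 -0.42722175  0.27065307]
```

```bash
python3 -m jog '{"delta_pos":[[-0.42,0.01,0],[-0.42,0.01,0],[-0.42,0.01,0],[-0.42,0.01,0],[-0.42,0.01,0],[-0.42,0.01,0],[-0.42,0.01,0],[-0.42,0.01,0],[-0.42,0.01,0],[-0.42,0.01,0]],"rotation":[[0,0,-0.5],[0,0,-0.5],[0,0,-0.5],[0,0,-0.5],[0,0,-0.5],[0,0,-0.5],[0,0,-0.5],[0,0,-0.5],[0,0,-0.5],[0,0,-0.5]]}' 0
python3 -c "
from fit import *
st=bot.state();d=st['tcp_pos'][:2]-[725,22];print(np.hypot(*d),'swivel',np.arctan2(d[1],-d[0])+.013,st['wrist_force'],st['moment'])"
```

```text
time: 16.22
tcp_pos: [516.7, 46.5, 282.5]
orientation: [3.138, -0.0, 1.439]
wrist_force: [7.8, 1.5, -3.5]
width: 7.9
finger_force: 58.5
209.74324770072917 swivel 0.12991028598824755 [ 7.771552    1.47137887 -3.50013982] [ 0.288254   -1.29434462  0.34869322]
```

```bash
python3 -m jog '{"delta_pos":[[-0.42,0.01,0],[-0.42,0.01,0],[-0.25,0.01,0],[0,0,0],[0,-0.2,0.25],[0,-0.19,0.25],[0,-0.17,0.26],[0,-0.17,0.27],[0,-0.15,0.28],[0,-0.14,0.28]],"rotation":[[0,0,-0.5],[0,0,-0.5],[0,0,-0.3],[0,0,0],[0,0,0],[0,0,0],[0,0,0],[0,0,0],[0,0,0],[0,0,0]]}' 0
python3 -c "
from fit import *
st=bot.state();d=st['tcp_pos'][:2]-[725,22];print(np.hypot(*d),'swivel',np.arctan2(d[1],-d[0])+.013,st['wrist_force'],st['moment'])
look('w8',[])"
```

```text
time: 17.05
tcp_pos: [490.0, 19.4, 243.2]
orientation: [3.136, 0.001, 1.567]
wrist_force: [7.5, -0.2, 0.4]
width: 7.4
finger_force: 58.6
235.0116262538328 swivel 0.0019582962279560048 [ 7.47605087 -0.20654788  0.3726673 ] [ 0.01353926 -1.60336848  0.27564743]
tcp [490.   19.4 243.2] [3.136e+00 1.000e-03 1.567e+00] F [ 7.5 -0.2  0.4] t 17.05
```

View pics/w8.png

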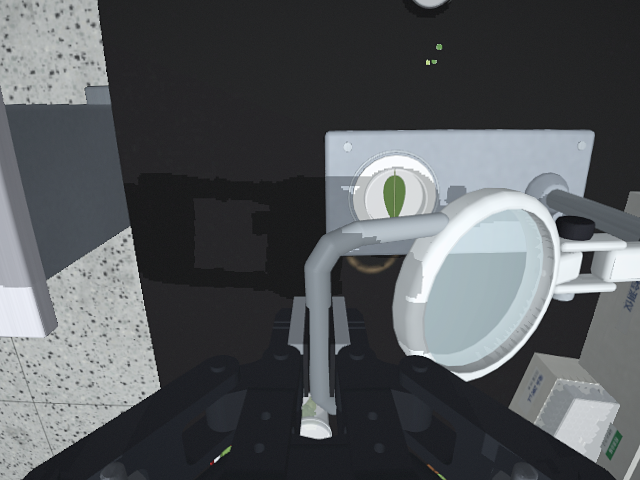

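The lens is partly levelled, and the dish is visible on the stage at (393,195). I'll continue the tilt arc.

```bash
python3 -m jog '{"delta_pos":[[0,-0.1,0.27],[0,-0.1,0.27],[0,-0.08,0.3],[0,-0.08,0.3],[0,-0.06,0.31],[0,-0.06,0.31],[0,-0.02,0.31],[0,-0.02,0.31],[0,0,0.13],[0,0,0]],"rotation":[[0,0,0],[0,0,0],[0,0,0],[0,0,0],[0,0,0],[0,0,0],[0,0,0],[0,0,0],[0,0,0],[0,0,0]]}' 0
python3 -c "
from fit import *
st=bot.state();d=st['tcp_pos'][:2]-[725,22];print(np.hypot(*d),'swivel',np.arctan2(d[1],-d[0])+.013,st['wrist_force'],st['moment'])
p=bot.capture('scene'); m=p['color']; cv2.imwrite('pics/s1.png',cv2.resize(m[120:270,200:400],(800,600),interpolation=cv2.INTER_CUBIC))
look('w9',[])"
```

```text
time: 17.93
tcp_pos: [476.9, 19.6, 180.2]
orientation: [3.137, 0.001, 1.567]
wrist_force: [6.9, 0.5, -0.9]
width: 7.2
finger_force: 58.5
248.0822777075714 swivel 0.00330782141081991 [ 6.92169961  0.54668085 -0.86404569] [-0.016411   -1.52918696  0.25190202]
tcp [476.9  19.6 180.3] [3.137e+00 1.000e-03 1.567e+00] F [ 7.7 -0.9 -0.8] t 17.98
```

View pics/w9.png

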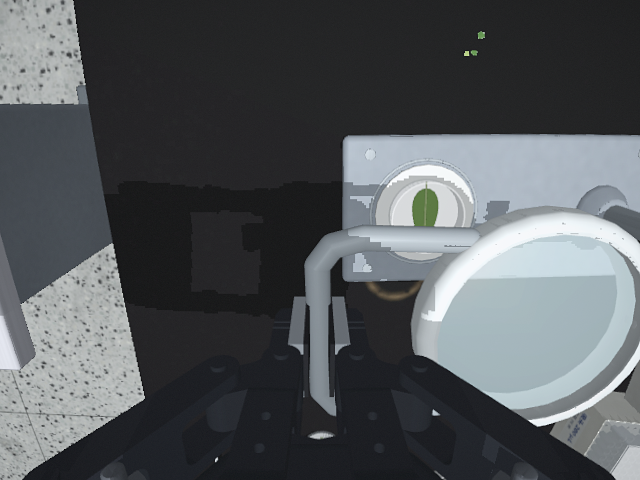

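The head looks level by geometry: the handle radius is 248 and the bar is at about z 191. I'll release, rise and check numerically.

```bash
python3 -m jog '{"delta_pos":[[0,0,0],[0,0,0],[0,0,0],[0,0,0],[0,0,-0.2],[0,0,-0.6],[0,0,-1],[0,0,-1],[0,0,-1],[0,0,-0.6]],"rotation":[[0,0,0],[0,0,0],[0,0,0],[0,0,0],[0,0,0],[0,0,0],[0,0,0],[0,0,0],[0,0,0],[0,0,0]]}' 0.33
cat > head.py <<'E'
from fit import *
st=bot.state(); w=bot.capture("wrist"); cv2.imwrite("pics/w10.png",w["color"])
print(st["tcp_pos"].round(1))
for q in ["lens","handle","petri_dish"]:
    for m in bot.masks_of(w,q)[:2]:
        ys,xs=np.nonzero(m["pixels"]); b=m["box"]; print(q,round(m["conf"],2),np.round(b),len(xs),[xs.mean().round(),ys.mean().round()])
X=pts((0.0,0.0)); print("level pred",proj(w,X,st).round(1).tolist())
for t in (-.1,.1): print(t,proj(w,pts((0,t)),st).round(1).tolist())
def ring(t,th=0,c=(725,22,190)):
    u=np.linspace(0,2*np.pi,90); ps=.013-th; a=np.array([-np.cos(ps),-np.sin(ps),0]); y=np.array([a[1],-a[0],0])
    r=a*np.cos(t)+np.array([0,0,np.sin(t)]); n=np.cross(y,r); n*=np.sign(n[2])
    base=np.array(c)+a*90
    return np.concatenate([base+r*68+51*(np.cos(u)[:,None]*r+np.sin(u)[:,None]*y)+h*n for h in (-9,9)])
for t in (-.1,-.05,0,.05,.1):
    P=proj(w,ring(t),st); print("ring box",t,P.min(0).round(),P.max(0).round())
E
python3 head.py
```

```text
time: 18.87
tcp_pos: [475.5, 20.1, 293.3]
orientation: [3.138, 0.001, 1.567]
wrist_force: [0.3, -0.6, -0.1]
width: 28.2
finger_force: 0.0
[475.5  20.1 293.3]
lens 0.93 [311. 165. 559. 310.] 20660 [np.float64(435.0), np.float64(236.0)]
handle 0.76 [311. 166. 556. 309.] 21266 [np.float64(434.0), np.float64(236.0)]
petri_dish 0.77 [370. 161. 420. 211.] 784 [np.float64(393.0), np.float64(179.0)]
petri_dish 0.62 [424. 437. 452. 469.] 605 [np.float64(434.0), np.float64(455.0)]
level pred [[320.4, 239.6], [449.7, 237.2], [319.7, 197.1], [321.1, 279.1]]
-0.1 [[321.3, 232.5], [447.0, 234.2], [320.6, 192.1], [322.0, 270.2]]
0.1 [[321.8, 247.6], [453.5, 240.5], [321.1, 202.6], [322.5, 289.0]]
ring box -0.1 [375. 160.] [526. 304.]
ring box -0.05 [375. 161.] [527. 306.]
ring box 0 [375. 162.] [528. 308.]
ring box 0.05 [376. 162.] [530. 311.]
ring box 0.1 [377. 163.] [531. 313.]
```

```bash
cat >> head.py <<'E'
print("----")
st=bot.state(); w=bot.capture("wrist")
import warnings
def sil(p,th,t,st=None,sh=(0,0)):
    P=proj(p,ring(t,th),st)+sh; im=np.zeros((480,640),np.uint8)
    for k in (P[:90],P[90:]): cv2.fillConvexPoly(im,cv2.convexHull(k.astype(np.float32)).astype(int),1)
    cv2.fillConvexPoly(im,cv2.convexHull(P.astype(np.float32)).round().astype(int),1)
    a=np.array([-np.cos(.013-th),-np.sin(.013-th),0]); y=np.array([a[1],-a[0],0]); b=np.array([725,22,190])+90*a
    r=a*np.cos(t)+np.array([0,0,np.sin(t)])
    H=np.array([b+r*112+y*38,b+r*145+y*38,b+r*158+y*28,b+r*158-y*28,b+r*145-y*38,b+r*112-y*38])
    Q=proj(p,H,st)+sh; f=K(p)[0][0,0]; d=(w2c(p,st)@np.r_[H.mean(0),1])[2]
    cv2.polylines(im,[Q.round().astype(int)],False,1,max(1,int(round(10*f/d))))
    return im>0
for name,p,s in (("wrist",w,st),("scene",bot.capture("scene"),None),("top",bot.capture("top"),None)):
    ms=bot.masks_of(p,"lens")
    if not ms: print(name,"none"); continue
    m=ms[0]["pixels"]; print(name,ms[0]["conf"],np.round(ms[0]["box"]),m.sum())
    if m.sum()<300: continue
    for shift in (0,1):
        best=[]
        for t in np.arange(-.15,.16,.03):
            for th in np.arange(-.06,.07,.02):
                for dx in ((range(-4,5,2)) if shift else (0,)):
                    for dy in ((range(-4,5,2)) if shift else (0,)):
                        q=sil(p,th,t,s,(dx,dy)); best.append(((q&m).sum()/(q|m).sum(),round(t,2),round(th,2),dx,dy))
        best.sort(reverse=True); print(shift,[tuple(np.round(b,3)) for b in best[:5]])
E
python3 head.py | sed -n '/----/,$p'
```

```text
----
wrist 0.86 [314. 165. 564. 310.] 22032
0 [(np.float64(0.874), np.float64(0.0), np.float64(0.0), np.float64(0.0), np.float64(0.0)), (np.float64(0.872), np.float64(0.03), np.float64(0.0), np.float64(0.0), np.float64(0.0)), (np.float64(0.865), np.float64(-0.03), np.float64(0.0), np.float64(0.0), np.float64(0.0)), (np.float64(0.861), np.float64(0.06), np.float64(0.0), np.float64(0.0), np.float64(0.0)), (np.float64(0.858), np.float64(-0.06), np.float64(-0.02), np.float64(0.0), np.float64(0.0))]
1 [(np.float64(0.874), np.float64(0.0), np.float64(0.0), np.float64(0.0), np.float64(0.0)), (np.float64(0.873), np.float64(0.06), np.float64(0.0), np.float64(-2.0), np.float64(-2.0)), (np.float64(0.873), np.float64(0.0), np.float64(0.0), np.float64(0.0), np.float64(2.0)), (np.float64(0.872), np.float64(0.09), np.float64(0.0), np.float64(-2.0), np.float64(-4.0)), (np.float64(0.872), np.float64(0.0), np.float64(0.0), np.float64(-2.0), np.float64(0.0))]
scene 0.97 [253. 187. 310. 232.] 1224
0 [(np.float64(0.794), np.float64(0.0), np.float64(-0.02), np.float64(0.0), np.float64(0.0)), (np.float64(0.784), np.float64(0.03), np.float64(-0.04), np.float64(0.0), np.float64(0.0)), (np.float64(0.777), np.float64(0.03), np.float64(-0.02), np.float64(0.0), np.float64(0.0)), (np.float64(0.771), np.float64(0.0), np.float64(0.0), np.float64(0.0), np.float64(0.0)), (np.float64(0.767), np.float64(0.0), np.float64(-0.04), np.float64(0.0), np.float64(0.0))]
1 [(np.float64(0.798), np.float64(0.06), np.float64(-0.02), np.float64(0.0), np.float64(2.0)), (np.float64(0.797), np.float64(-0.03), np.float64(-0.02), np.float64(0.0), np.float64(-2.0)), (np.float64(0.794), np.float64(0.0), np.float64(-0.02), np.float64(0.0), np.float64(0.0)), (np.float64(0.794), np.float64(-0.03), np.float64(0.04), np.float64(4.0), np.float64(0.0)), (np.float64(0.793), np.float64(0.0), np.float64(0.0), np.float64(2.0), np.float64(0.0))]
top 0.72 [280. 199. 305. 262.] 191
```

Wrist and scene fits both give tilt 0 and swivel 0. On to the tweezers.

```bash
python3 -m jog '{"delta_pos":[[-0.6,0.2,0],[-1,0.36,0],[-1,0.36,0],[-1,0.36,0],[-1,0.36,0],[-1,0.36,0],[-1,0.36,0],[-1,0.36,0],[-1,0.36,0],[-1,0.36,0]],"rotation":[[0,0,0],[0,0,0],[0,0,0],[0,0,0],[0,0,0],[0,0,0],[0,0,0],[0,0,0],[0,0,0],[0,0,0]]}' 0.5
python3 -m jog '{"delta_pos":[[-1,0.36,0],[-1,0.36,0],[-1,0.36,0],[-0.4,0.15,0.5],[0,0,0.5],[0,0,0.5],[0,0,0.5],[0,0,0.5],[0,0,0.5],[0,0,0.5]],"rotation":[[0,0,0],[0,0,0],[0,0,0],[0,0,0],[0,0,1],[0,0,1],[0,0,1],[0,0,1],[0,0,1],[0,0,1]]}' 
python3 -m jog '{"delta_pos":[[0,0,0.5],[0,0,0.5],[0,0,0.5],[0,0,0.5],[0,0,0.2],[0,0,0],[0,0,0],[0,0,0],[0,0,0],[0,0,0]],"rotation":[[0,0,1],[0,0,1],[0,0,1],[0,0,1],[0,0,1],[0,0,1],[0,0,1],[0,0,1],[0,0,1],[0,0,1]]}'
cat > tw.py <<'E'
from wl import *
st,w=look('w11',['tweezers'],4)
m=bot.masks_of(w,"tweezers")[0]["pixels"]; ys,xs=np.nonzero(m)
X=plane(w,np.c_[xs,ys],4.5,st)[:,:2]; c=X.mean(0); u=np.linalg.svd(X-c,full_matrices=False)[2][0]; u*=np.sign(u[0]); v=np.array([-u[1],u[0]])
s=(X-c)@u; q=(X-c)@v; print("axis yaw",np.arctan2(u[1],u[0]).round(3),"ends",s.min().round(1),s.max().round(1),"mid",(c+u*(s.min()+s.max())/2).round(1))
for a in np.linspace(s.min(),s.max(),15)[:-1]:
    k=(s>=a)&(s<a+(s.max()-s.min())/14); qq=q[k]
    h=np.histogram(qq,bins=np.arange(-9,10,1.5))[0]; print(round(a),k.sum(),qq.min().round(1),qq.max().round(1),h, w["color"][ys[k],xs[k]].mean().round())
E
python3 tw.py
```

```text
time: 20.4
tcp_pos: [560.5, -221.5, 290.1]
orientation: [-3.141, -0.0, 1.567]
wrist_force: [-0.1, 0.2, 0.8]
width: 43.0
finger_force: 0.0
time: 21.23
tcp_pos: [590.2, -304.4, 201.1]
orientation: [-3.14, -0.0, 0.962]
wrist_force: [-0.2, -0.3, 0.2]
width: 42.8
finger_force: 0.0
time: 22.07
tcp_pos: [590.2, -304.3, 146.7]
orientation: [-3.141, 0.001, -0.038]
wrist_force: [0.5, 0.3, 0.6]
width: 42.9
finger_force: 0.0
tcp [ 590.2 -304.3  146.7] [-3.141e+00  1.000e-03 -3.800e-02] F [0.5 0.3 0.6] t 22.07
tweezers 0.83 [317. 105. 340. 256.] mean [ 611.5 -309.5    4. ] rect [ 619.3 -310.2] [ 13.6 113.5] 80.6 tool d [ 29.5   4.9 142.7] [222. 221. 219.]
tweezers 0.17 [257. 321. 295. 409.] mean [ 452.3 -260.8    4. ] rect [ 452.2 -262.2] [33.4 95.8] 76.0 tool d [-139.3  -36.8  142.9] [251. 251. 250.]
axis yaw -0.189 ends -48.9 64.5 mid [ 619.3 -310.9]
-49 47 -1.9 2.4 [ 0  0  0  0  3 17 19  8  0  0  0  0] 220.0
-41 61 -3.0 3.6 [ 0  0  0  0 16 17  6 17  5  0  0  0] 210.0
-33 46 -3.4 4.1 [ 0  0  0  5 18  8  0  4 11  0  0  0] 211.0
-25 47 -3.8 5.1 [ 0  0  0 10 16  1  0  0 15  5  0  0] 232.0
-16 31 -4.2 5.5 [ 0  0  0 17  8  0  0  0  1  5  0  0] 229.0
-8 42 -5.0 6.4 [ 0  0  4 20  2  0  0  0  0 12  4  0] 230.0
0 40 -5.4 7.2 [ 0  0 12 12  0  0  0  0  0  4 12  0] 230.0
8 38 -5.9 7.7 [ 0  0 18  4  0  0  0  0  0  0 12  4] 227.0
16 42 -5.3 7.8 [ 0  0 13 10  0  0  0  0  0  0 18  1] 223.0
24 44 -4.7 7.1 [ 0  0  2 20  1  0  0  0  0  5 16  0] 221.0
32 58 -4.7 6.8 [ 0  0  2 19 15  0  0  0  0 13  9  0] 190.0
40 16 -3.5 5.7 [0 0 0 5 7 0 0 0 0 4 0 0] 250.0
48 18 -2.6 4.1 [ 0  0  0  0 13  4  0  0  1  0  0  0] 230.0
56 12 -1.5 4.2 [ 0  0  0  0  0 10  0  0  2  0  0  0] 232.0
```

```bash
cat > tw2.py <<'E'
from wl import *
st=bot.state(); w=bot.capture("wrist"); g=w["color"].max(2)
import sys
mid=np.array([float(sys.argv[1]),float(sys.argv[2])]); yaw=float(sys.argv[3])
u=np.array([np.cos(yaw),np.sin(yaw)]); v=np.array([-u[1],u[0]])
for s in np.arange(-72,73,4):
    P=[np.r_[mid+u*s+v*q,6] for q in np.arange(-14,15,1.4)]
    uv=proj(w,P,st).astype(np.float32); val=cv2.remap(g,uv[:,0],uv[:,1],cv2.INTER_LINEAR).ravel()
    print(f"{s:4d}"," ".join(f"{x:3d}" for x in val))
E
python3 tw2.py 619.3 -310.9 -0.17
```

```text
-72  89  89  89  89  89  89  88  88  89  89  89  88  89  89  89  89  89  89  89  89  90
 -68  89  90  89  89  89  89  89  88  89  88  89  89  89  89  89  88  90  89  90  90  90
 -64  70  90  89  89  89  89  89  89  89  89  90  89  89  89  89  89  90  89  89  89  89
 -60  66  66  66  65  65  65  66  90  90  89  89  89  89  89  89  89  89  89  89  67  66
 -56  66  67  66  66  66  66  66  66  65  60 203 253 177  86  89  89  90  70  66  67  66
 -52  66  66  66  67  66  66  66  66  64  96 253 185 220  55  65  66  66  66  66  66  66
 -48  66  66  66  65  66  66  66  66  59 197 234  63 245 112  65  64  66  67  66  66  66
 -44  66  67  66  66  66  67  66  65  79 250 190  61 208 170  61  65  67  67  65  65  65
 -40  66  65  66  66  66  67  67  64 122 252 118  58 184 216  62  65  67  66  66  66  66
 -36  66  66  66  65  66  66  66  63 168 238  79  63 143 247  55  65  66  66  66  66  66
 -32  66  67  66  65  65  66  66  68 219 213  61  64  81 248  98  64  66  66  66  67  66
 -28  66  66  67  66  65  66  65  97 246 170  63  65  77 230  81  64  67  66  66  65  67
 -24  67  66  66  66  67  66  64 
[... 1491 characters left out ...]
8  89  88  88  88  88 104 247  79  88  87 161 242  84  88  88  89  89  88  88
  48  88  89  88  88  88  88  88  86 244  79  88  86 212 132  87  88  88  88  88  88  89
  52  89  88  88  89  88  89  88  85 180 179  86  89 253  53  89  88  88  88  88  88  88
  56  89  88  88  88  89  88  87  88 117 165  86 103 222  82  89  88  88  89  88  88  89
  60  88  88  88  88  88  88  88  88  77 255  70 136 165  86  88  88  88  87  87  88  88
  64  88  88  88  88  88  89  87  88  85 221  97 195 125  87  88  88  88  88  88  88  88
  68  88  88  87  88  87  88  88  88  86 196 130 236  80  88  88  88  87  88  87  88  87
  72  88  87  87  88  88  88  87  87  87  87  87  88  88  89  87  88  88  88  88  87  88
```

The joined end is at s=-57 (solid) and two separate tips are at s=+70, so the tips already point +x. The middle is (625.5,-311.3), yaw -0.18.

```bash
python3 -m jog '{"delta_pos":[[0.7,0.11,0],[0.72,0.12,0.2],[0,0,0.6],[0,0,0.8],[0,0,0.9],[0,0,0.9],[0,0,0.8],[0,0,0.5],[0,0,0.2],[0,0,0]],"rotation":[[0,0,0],[0,0,0],[0,0,0.5],[0,0,0.5],[0,0,0.42],[0,0,0],[0,0,0],[0,0,0],[0,0,0],[0,0,0]]}' 0.5
python3 tw2.py 625.5 -311.3 -0.18 | awk 'NR%3==1'
```

```text
time: 23.1
tcp_pos: [625.3, -311.8, 24.0]
orientation: [-3.141, 0.002, -0.174]
wrist_force: [0.5, -0.5, 0.0]
width: 42.8
finger_force: 0.0
 -72  84  85  84  84  83  84  84  84  84  84  84  84  84  84  85  84  84  85  84  85  84
 -60  85  85  85  84  85  85  85  85  82 249 222 255  79  84  84  85  84  85  85  84  85
 -48  86  85  85  85  85  85  85  81 253 210  74 167 255  77  85  86  85  86  85  86  85
 -36  84  87  86  86  86  85  85 171 225  81  86  84 226 223  84  86  85  86  86  86  86
 -24  63  64  63  63  63  63  74 255  87  63  64  64  77 246 115  63  64  68  87  87  87
 -12  64  64  64  65  63  60 240 153  64  64  64  63  64 132 255  58  64  64  64  64  63
   0  64  64  64  64  64 110 242  62  63  65  63  63  64  63 211 130  64  64  63  63  64
  12  64  64  64  64  64  62 219  87  63  64  64  64  64  54 255  63  65  65  64  63  64
  24  64  64  64  64  65  63  59 255  60  64  64  64  62 241  52  64  63  63  64  63  65
  36  64  64  64  64  65  65  63  79 197  64  64  64 115 182  64  64  64  64  64  64  64
  48  63  64  64  64  64  64  64  64 174  54  64  56 255  64  65  64  64  64  64  64  64
  60  87  86  86  86  65  64  64  64  64 230  58 230  61  63  65  79  87  87  86  86  87
  72  86  87  86  86  86  86  86  86  86  86  86  86  86  86  86  86  86  86  86  86  86
```

```bash
python3 -m jog '{"delta_pos":[[0,0,0.3],[0,0,0.3],[0,0,0.22],[0,0,0],[0,0,0],[0,0,0],[0,0,0],[0,0,0],[0,0,0],[0,0,0]],"rotation":[[0,0,0],[0,0,0],[0,0,0],[0,0,0],[0,0,0],[0,0,0],[0,0,0],[0,0,0],[0,0,0],[0,0,0]]}' 0.5
python3 -m jog '{"delta_pos":[[0,0,0],[0,0,0],[0,0,0],[0,0,0],[0,0,0],[0,0,0],[0,0,0],[0,0,0],[0,0,0],[0,0,0]],"rotation":[[0,0,0],[0,0,0],[0,0,0],[0,0,0],[0,0,0],[0,0,0],[0,0,0],[0,0,0],[0,0,0],[0,0,0]]}' 0
```

```text
time: 23.98
tcp_pos: [626.0, -312.3, 5.1]
orientation: [3.141, -0.0, -0.175]
wrist_force: [1.0, 0.6, 0.7]
width: 42.7
finger_force: 0.0
time: 24.82
tcp_pos: [626.0, -312.3, 5.0]
orientation: [3.141, -0.0, -0.175]
wrist_force: [-0.5, 1.6, 3.3]
width: 10.1
finger_force: 58.8
```

```bash
python3 -m jog '{"delta_pos":[[0,0,-0.5],[0,0,-1],[0,0,-1],[0,0,-1],[-0.4,-0.6,-1],[-0.59,-0.98,-1],[-0.59,-0.98,-1],[-0.59,-0.98,-1],[-0.59,-0.98,-1],[-0.59,-0.98,-1]],"rotation":[[0,0,0],[0,0,0],[0,0,0],[0,0,0],[0,0,0],[0,0,0],[0,0,0],[0,0,0],[0,0,0],[0,0,0]]}' 0
python3 -m jog '{"delta_pos":[[-0.59,-0.98,-1],[-0.59,-0.98,-0.5],[-0.59,-0.98,0],[-0.59,-0.98,0],[-0.59,-0.98,0],[-0.59,-0.98,0],[-0.59,-0.98,0],[-0.59,-0.98,0],[-0.59,-0.98,0],[-0.59,-0.98,0]],"rotation":[[0,0,0],[0,0,0],[0,0,0],[0,0,0],[0,0,0],[0,0,0],[0,0,0],[0,0,0],[0,0,0],[0,0,0]]}'
python3 -m jog '{"delta_pos":[[-0.59,-0.98,0],[-0.59,-0.98,0],[-0.59,-0.98,0.5],[-0.59,-0.98,0.8],[-0.59,-0.98,1],[-0.59,-0.98,1],[-0.59,-0.98,1],[-0.5,-0.7,1],[0,0,0.5],[0,0,0]],"rotation":[[0,0,0],[0,0,0],[0,0,0],[0,0,0],[0,0,0],[0,0,0],[0,0,0],[0,0,0],[0,0,0],[0,0,0]]}'
cat > rest.py <<'E'
from wl import *
st,w=look('w12',['instrument_rest','dissecting_needle','tweezers'],15)
print(st["width"])
m=[a for a in bot.masks_of(w,"dissecting_needle")][0]["pixels"]; ys,xs=np.nonzero(m)
X=plane(w,np.c_[xs,ys],26,st)[:,:2]; c=X.mean(0); u=np.linalg.svd(X-c,full_matrices=False)[2][0]; u*=np.sign(u[0]); s=(X-c)@u
print("needle yaw",np.arctan2(u[1],u[0]),(c+u*s.min()).round(1),(c+u*s.max()).round(1))
E
python3 rest.py
```

```text
time: 25.65
tcp_pos: [566.4, -161.0, 244.1]
orientation: [3.141, -0.0, -0.175]
wrist_force: [0.7, 0.7, -0.3]
width: 10.0
finger_force: 58.7
time: 26.48
tcp_pos: [463.9, 105.9, 280.5]
orientation: [-3.142, -0.001, -0.175]
wrist_force: [0.3, -0.1, 0.6]
width: 10.1
finger_force: 58.7
time: 27.32
tcp_pos: [381.5, 311.0, 132.5]
orientation: [3.138, 0.004, -0.173]
wrist_force: [0.1, 0.1, 1.0]
width: 9.8
finger_force: 58.7
tcp [381.5 311.  132.5] [ 3.138  0.004 -0.173] F [0.1 0.1 1. ] t 27.32
instrument_rest 0.94 [168.  20. 348. 180.] mean [476.9 328.6  15. ] rect [474.8 333.7] [113.1 100.1] 80.8 tool d [ 88.5 -38.8 116.9] [202. 199. 197.]
dissecting_needle 0.79 [198.   1. 226. 210.] mean [477.8 364.7  15. ] rect [474.9 365. ] [ 10.5 133.7] 80.1 tool d [ 83.2 -69.7 116.8] [ 79. 106. 134.]
tweezers 0.72 [307. 165. 333. 431.] mean [301.6 325.   15. ] rect [309.6 323.6] [ 20.8 235.5] 80.0 tool d [-72.6  -0.5 117.8] [132. 130. 127.]
9.767369523744797
needle yaw -0.16408314709182537 [411.3 372.7] [537.7 351.8]
```

```bash
cat > prof.py <<'E'
from wl import *
st=bot.state(); w=bot.capture("wrist"); g=w["color"].min(2)
yaw=-0.162; c=np.array([470,334.]); u=np.array([np.cos(yaw),np.sin(yaw)]); v=np.array([-u[1],u[0]])
def s(x,y,z):
    uv=proj(w,[np.r_[c+u*x+v*y,z]],st).astype(np.float32); return int(cv2.remap(g,uv[:,0],uv[:,1],1)[0,0])
print("x",list(range(-66,68,3)))
for y in (-50,-45,0,5,10): print("y",y,[s(x,y,30) for x in range(-66,68,3)])
print("y",list(range(-66,68,3)))
for x in (-42,-38,-34,34,38,42): print("x",x,[s(x,y,30) for y in range(-66,68,3)])
E
python3 prof.py
```

```text
x [-66, -63, -60, -57, -54, -51, -48, -45, -42, -39, -36, -33, -30, -27, -24, -21, -18, -15, -12, -9, -6, -3, 0, 3, 6, 9, 12, 15, 18, 21, 24, 27, 30, 33, 36, 39, 42, 45, 48, 51, 54, 57, 60, 63, 66]
y -50 [16, 16, 15, 16, 16, 16, 19, 17, 100, 217, 111, 134, 137, 146, 154, 179, 154, 214, 214, 215, 214, 214, 214, 214, 214, 213, 213, 213, 213, 213, 212, 212, 212, 213, 125, 134, 147, 149, 192, 202, 49, 50, 50, 47, 47]
y -45 [17, 15, 14, 16, 16, 16, 17, 17, 101, 202, 215, 164, 218, 154, 190, 215, 214, 215, 214, 214, 214, 214, 214, 214, 214, 214, 213, 213, 213, 213, 212, 212, 212, 197, 91, 211, 211, 210, 210, 201, 46, 50, 51, 57, 51]
y 0 [27, 26, 25, 25, 25, 27, 27, 27, 142, 215, 214, 214, 215, 201, 195, 214, 214, 214, 215, 214, 214, 214, 214, 214, 213, 213, 212, 213, 212, 212, 212, 212, 210, 206, 143, 211, 211, 210, 207, 194, 34, 33, 40, 45, 48]
y 5 [28, 27, 26, 26, 26, 26, 26, 27, 150, 215, 129, 138, 144, 131, 197, 215, 214, 214, 214, 214, 214, 214, 214, 214, 213, 213, 212, 213, 213, 213, 212, 212, 211, 213, 100, 127, 129, 137, 186, 192, 26, 36, 41, 45, 46]
y 10 [27, 26, 27, 25, 26, 27, 2
[... 994 characters left out ...]
150, 196, 213, 192, 203, 26, 26, 27, 26, 26]
x 34 [43, 44, 42, 37, 185, 162, 143, 125, 167, 156, 142, 124, 152, 148, 122, 140, 158, 154, 126, 122, 152, 115, 122, 142, 146, 137, 120, 175, 123, 121, 31, 82, 78, 118, 106, 138, 136, 147, 159, 25, 24, 25, 25, 25, 25]
x 38 [49, 50, 46, 38, 168, 179, 185, 213, 200, 165, 211, 211, 212, 211, 212, 211, 165, 160, 208, 206, 164, 211, 211, 180, 145, 199, 212, 178, 211, 211, 29, 80, 77, 212, 212, 142, 189, 211, 191, 210, 25, 24, 25, 25, 25]
x 42 [50, 52, 48, 42, 174, 208, 187, 211, 195, 153, 211, 211, 178, 176, 211, 211, 191, 175, 209, 202, 164, 210, 211, 212, 162, 200, 208, 171, 210, 210, 31, 80, 76, 211, 208, 148, 191, 209, 188, 209, 24, 26, 25, 26, 25]
```

Groove midpoint works out to (470.2,305.3), yaw -0.162. I'll move over it and lower.

```bash
python3 -m jog '{"delta_pos":[[0.6,-0.08,0],[0.9,-0.1,0],[0.9,-0.1,0],[0.8,-0.1,0.3],[0.34,0,0.6],[0,0,0.8],[0,0,0.8],[0,0,0.7],[0,0,0.5],[0,0,0]],"rotation":[[0,0,-0.1],[0,0,0],[0,0,0],[0,0,0],[0,0,0],[0,0,0],[0,0,0],[0,0,0],[0,0,0],[0,0,0]]}' 0
python3 - <<'E'
from wl import *
st,w=look('w13',['tweezers'],36)
g=w["color"].max(2); yaw=-0.162; mid=np.array([470.2,305.3]); u=np.array([np.cos(yaw),np.sin(yaw)]); v=np.array([-u[1],u[0]])
for x in (-55,-38,-25,25,38,44,50,56,60,64,68):
    uv=proj(w,[np.r_[mid+u*x+v*q,34] for q in np.arange(-22,23,2)],st).astype(np.float32); print(x,cv2.remap(g,uv[:,0],uv[:,1],1).ravel())
E
```

```text
time: 28.45
tcp_pos: [471.9, 304.5, 40.5]
orientation: [3.139, 0.003, -0.166]
wrist_force: [-0.9, 0.2, -0.9]
width: 10.3
finger_force: 58.7
tcp [471.9 304.5  40.5] [ 3.139e+00  3.000e-03 -1.660e-01] F [-0.9  0.2 -0.9] t 28.45
tweezers 0.88 [307. 165. 336. 432.] mean [463.2 306.1  36. ] rect [467.5 305.7] [ 11.8 132.9] 79.7 tool d [-4.5 -0.4  4.5] [152. 150. 147.]
-55 [ 28  29  28  29  25  35  32  31  32  31 143  30 114  56  32  32  31  36
  27  30  28  30  29]
-38 [ 29  29  30  29  29  26  26  44  21 162  34  32  32 158  31  42  28  27
  29  29  29  29  30]
-25 [ 43  45  41  29  29  29  28  44 103 105 168 167 169 101  50  43  30  30
  29  30  43  45  40]
25 [180 179 178 179 179 179 179 179 179 180 179 179 180 154 179 179 179 179
 179 179 179 228 178]
38 [173 147 165 172 163 148 132 172 172 219 172 171 176 216 232 232 192 176
 211 228 228 213 195]
44 [174 151 166 237 221 195 157 236 234 198 195 157 212 234 234 234 235 185
 216 229 227 209 191]
50 [133 115 114 115 115 115 115 114 114 123 114 114 140 114 115 115 115 114
 114 114 116 116 114]
56 [234 233 233 233 233 233 233 233 173 234 230 230 233 233 232 232 232 232
 232 232 231 232 232]
60 [ 64  61  60  59  57  54  54  59  39  64 129 149  67  69  61  58  57  55
  52  51  51  48  42]
64 [ 61  61  63  63  62  62  64  65  46  65 129 131  63  66  59  56  59  59
  55  56  52  48  44]
68 [61 61 64 63 63 64 68 67 65 63 60 64 64 63 63 58 58 63 57 56 54 54 52]
```

```bash
python3 -m jog '{"delta_pos":[[0,0,0.2],[0,0,0.16],[0,0,0.08],[0,0,0.04],[0,0,0.02],[0,0,0.02],[0,0,0],[0,0,0],[0,0,0],[0,0,0]],"rotation":[[0,0,0],[0,0,0],[0,0,0],[0,0,0],[0,0,0],[0,0,0],[0,0,0],[0,0,0],[0,0,0],[0,0,0]]}' 0
```

```text
time: 29.38
tcp_pos: [472.7, 305.7, 29.3]
orientation: [-3.142, -0.0, -0.165]
wrist_force: [-0.0, -0.0, 0.2]
width: 10.3
finger_force: 58.7
```

```bash
python3 -m jog '{"delta_pos":[[0,0,0.03],[0,0,0.02],[0,0,0.02],[0,0,0.02],[0,0,0],[0,0,0],[0,0,0],[0,0,0],[0,0,0],[0,0,0]],"rotation":[[0,0,0],[0,0,0],[0,0,0],[0,0,0],[0,0,0],[0,0,0],[0,0,0],[0,0,0],[0,0,0],[0,0,0]]}' 0
```

```text
time: 30.22
tcp_pos: [472.7, 305.6, 27.0]
orientation: [3.141, 0.0, -0.165]
wrist_force: [0.9, 0.2, 0.2]
width: 10.1
finger_force: 58.7
```

```bash
python3 -m jog '{"delta_pos":[[0,0,0.02],[0,0,0.02],[0,0,0.02],[0,0,0],[0,0,0],[0,0,0],[0,0,0],[0,0,0],[0,0,0],[0,0,0]],"rotation":[[0,0,0],[0,0,0],[0,0,0],[0,0,0],[0,0,0],[0,0,0],[0,0,0],[0,0,0],[0,0,0],[0,0,0]]}' 0
```

```text
time: 31.05
tcp_pos: [472.8, 305.7, 25.9]
orientation: [-3.141, -0.0, -0.165]
wrist_force: [-0.5, 0.3, 5.6]
width: 10.2
finger_force: 59.4
```

Contact with the groove floor. I'll release, rise straight up and check.

```bash
python3 -m jog '{"delta_pos":[[0,0,0],[0,0,0],[0,0,0],[0,0,0],[0,0,-0.2],[0,0,-0.4],[0,0,-0.8],[0,0,-1],[0,0,-1],[0,0,-0.6]],"rotation":[[0,0,0],[0,0,0],[0,0,0],[0,0,0],[0,0,0],[0,0,0],[0,0,0],[0,0,0],[0,0,0],[0,0,0]]}' 0.4
python3 -m jog '{"delta_pos":[[-0.5,0,-0.5],[-0.8,0,-0.5],[-0.8,0,-0.5],[-0.8,0,-0.5],[-0.5,0,-0.5],[0,0,0],[0,0,0],[0,0,0],[0,0,0],[0,0,0]],"rotation":[[0,0,0],[0,0,0],[0,0,0],[0,0,0],[0,0,0],[0,0,0],[0,0,0],[0,0,0],[0,0,0],[0,0,0]]}'
cat > chk.py <<'E'
from fit import *
st,w=look('w14',['tweezers','dissecting_needle','instrument_rest'],27)
g=w["color"].max(2); yaw=-0.162; mid=np.array([470.2,305.3]); u=np.array([np.cos(yaw),np.sin(yaw)]); v=np.array([-u[1],u[0]])
m=bot.masks_of(w,"tweezers")[0]["pixels"]; ys,xs=np.nonzero(m); X=plane(w,np.c_[xs,ys],27,st)[:,:2]-mid
print("along",(X@u).min().round(1),(X@u).max().round(1),"across",(X@v).min().round(1),(X@v).max().round(1))
for z in (27,30):
  for x in (-64,-56,-50,-38,38,50,56,60,64):
    uv=proj(w,[np.r_[mid+u*x+v*q,z] for q in np.arange(-22,23,2)],st).astype(np.float32); print(z,x,*cv2.remap(g,uv[:,0],uv[:,1],1).ravel())
for n in ("top","scene"):
    p=bot.capture(n); ms=bot.masks_of(p,"petri_dish")[:5]; print(n,[(round(m["conf"],2),plane(p,[[np.nonzero(m["pixels"])[1].mean(),np.nonzero(m["pixels"])[0].mean()]],25)[0].round().tolist()) for m in ms])
    for m in bot.masks_of(p,"lens")[:1]:
        b=m["box"]; P=proj(p,pts((0,0))); print("lens",m["conf"],np.round(b),m["pixels"].sum(),"pred handle/lens",P[:2].round(1).tolist())
    cv2.imwrite(f"pics/{n}_end.png",p["color"])
E
python3 chk.py
```

```text
time: 31.88
tcp_pos: [473.6, 306.2, 129.1]
orientation: [-3.139, -0.003, -0.165]
wrist_force: [1.0, 0.2, 0.2]
width: 34.3
finger_force: 0.0
time: 32.72
tcp_pos: [389.2, 319.3, 187.2]
orientation: [3.141, 0.001, -0.166]
wrist_force: [-0.7, -0.1, -0.6]
width: 34.4
finger_force: 0.0
tcp [389.2 319.3 187.2] [ 3.141e+00  1.000e-03 -1.660e-01] F [-0.7 -0.1 -0.6] t 32.72
tweezers 0.75 [313.  50. 327. 166.] mean [456.6 308.6  27. ] rect [471.1 305.1] [10.5 82.5] 79.6 tool d [ 83.2   0.3 160.2] [214. 212. 209.]
dissecting_needle 0.69 [235.   0. 254. 200.] mean [480.  361.3  27. ] rect [483.8 360.7] [  9.8 147.8] 80.4 tool d [ 86.6 -56.6 160.1] [ 97. 123. 150.]
dissecting_needle 0.5 [209.  44. 356. 178.] mean [476.8 328.4  27. ] rect [475.1 332.2] [109.3  96.1] 80.6 tool d [ 82.7 -27.1 160.1] [218. 215. 212.]
dissecting_needle 0.3 [319.  70. 323. 190.] mean [475.3 302.4  27. ] rect [456.  306.7] [ 0.9 89.5] 77.5 tool d [ 68.    1.2 160.2] [190. 187. 185.]
instrument_rest 0.91 [209.  44. 358. 174.] mean [476.5 328.3  27. ] rect [475.  332.3] [109.   96.6] 81.0 tool d [ 82.6 -27.2 160.1] [218. 2
[... 1304 characters left out ...]
3 62 71 64 62 40 103 55 160 56 59 54 52 56 56 55 54 52 52
30 60 57 58 58 75 65 64 69 63 62 59 72 35 210 59 62 60 57 60 56 54 54 52 53
30 64 56 57 58 67 63 64 82 66 65 60 61 119 101 57 61 61 61 61 57 55 56 56 57
top [(0.8, [371.0, -337.0, 25.0]), (0.71, [652.0, -392.0, 25.0]), (0.7, [542.0, -537.0, 25.0]), (0.56, [599.0, -462.0, 25.0]), (0.56, [466.0, 364.0, 25.0])]
lens 0.49 [211. 222. 233. 241.] 253 pred handle/lens [[285.8, 261.7], [284.9, 226.7]]
scene [(0.81, [642.0, -399.0, 25.0]), (0.72, [532.0, -546.0, 25.0]), (0.66, [587.0, -472.0, 25.0]), (0.63, [567.0, 19.0, 25.0]), (0.62, [361.0, -341.0, 25.0])]
lens 0.67 [253. 184. 307. 235.] 1272 pred handle/lens [[266.5, 225.7], [286.4, 203.7]]
```

```bash
python3 -c "
from rig import bot
print(bot.close_job())"
```

```text
the job is handed in; nothing more can be done
None
```

The job is handed in, verdict not reported; my last camera checks put the dish centred on the stage, the lens level over it, and the tweezers in the empty groove with tips the needle's way.

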